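# Make up two shoe repair kits

### The arm

A 6-joint arm with a two-finger parallel gripper is mounted at the origin on the work surface. World frame = base frame: x ahead of the robot, y to its left, z up, the work surface at z = 0. Lengths are in m, angles in rad, forces in N, time in s.
With the tool pointing down it reaches from about 0.2 to 0.875 m from the base axis. Payload 3.4 kg.
Tool frame: the origin (TCP) lies between the finger pads; the fingertips stand 25 mm ahead of it and the grasp point (between the pads) lies 6 mm ahead of it (r.nose_length is the z of the fingertips in the tool frame, in m); z points along the fingers, y is the line along which they close (so a half turn about z gives the same grasp; the last joint's range is limited). The gripper opens to 94 mm and grips with 3 to 60 N. Pads are 16 mm wide; open, the fingers measure 119 mm over their backs; the gripper's body (75 mm by 177 mm) begins 78 mm behind the grasp point.
Start: joints at [1.178, 0.276, 1.505, -0, 1.361, -0.121], TCP at [0.154, 0.554, 0.23] pointing down, gripper open.
Joint ranges: [-2.89, 2.89], [-0.75, 2.08], [0.22, 2.7], [-1.18, 4.32], [0.11, 2.71], [-2.7, 2.7]. Speed limits (rad/s): [2.57, 2.57, 3.14, 3.14, 3.14, 3.14].

### API

Orientations are given as a unit quaternion [w, x, y, z].
In Python, from plant import r, gripper_to, inverse_kinematics, vision, models, telemetry gives the robot as it stands. Calls block until the motion is done:
- r.move_to(position, orientation): joint-space move of the TCP to a pose.
- r.move_l(position, rot=None, vel=0.15, guard=None): straight line of the TCP; rot=None keeps the orientation; vel is the mean speed in m/s. With guard (N) it stops when the force on the tool has changed by that much, and returns True; else False.
- r.movej(angles): joint-space move.
- gripper_to(opening, f_grip=None): finger opening in m; f_grip is the grip in N (None keeps the last); returns when the fingers have stopped.
- r.hold(seconds).
- inverse_kinematics(position, orientation): joint angles nearest the present ones, or None.
- vision.snapshot(name): name is "scene" or "top" or "wrist"; returns the picture (400x640x3 uint8, red, green, blue); there is no depth.
- vision.get_calibration(name): a dict with "fx", "fy", "cx", "cy" (pixels), "position" and "orientation" of the camera in the world. Camera axes: x right, y down, z forward; pixel columns grow to the right and rows downward; lengths in m; the calibration is good to about 2 mm. The wrist camera is an equidistant fisheye: a pixel r from the principal point sees the ray r / f radians off the axis. A picture is of the moment at which its call begins: read the wrist's pose just before it. get_calibration takes no time and is no camera call; for the wrist camera it gives the pose at the moment of the call.
A pose or a line that the arm cannot do raises r.PlanningError and nothing moves.
- r.sign_off(): hands the job in; it is judged then, once.
Trained networks look in the newest picture that a camera, given by its name, has taken for a name from the list of things; names that differ only in an ending like _2 or _b are one class to them, and where a whole thing is asked for, a point or a joint stands for the part that bears it (a point fixed in the world has none). Each returns a list of dicts, best first, with "score" (0 to 1); they miss things now and then, are a little off and sometimes report something else, mostly with a low value. They report only what shows in the picture. A call takes as long as a camera call.
- models.boxes_of(thing, camera): "at" ([x, y, z] in m, in world coordinates, good to about 4 mm: the middle of the surface that is visible of it).
- models.regions_of(thing, camera): "pixels" (400x640 bool, what is visible of it).
- models.mark_of(thing, camera): "at" ([x, y, z] in m, in world coordinates, good to about 4 mm: a listed point, or the origin of a listed thing).
Readings, each from a call of its own:
- telemetry.current_t(): time.
- telemetry.current_joints(): joint angles.
- telemetry.current_dq(): joint speeds.
- telemetry.current_joint_efforts(): joint torques, N m.
- telemetry.current_ee_pos(): TCP position.
- telemetry.current_tool_rot(): TCP orientation.
- telemetry.current_wrist_force(): force on the tool from outside, world axes, zero at the start.
- telemetry.current_torque(): the same for the moment, N m.
- telemetry.current_opening(): finger opening in m.
- telemetry.current_finger_force(): force on a finger pad.
Only numpy, scipy, OpenCV 4.12 (cv2) and the standard library are available. Lean on these libraries where they do the work, as an engineer would, in place of code of your own. Each camera call takes 0.05 s, during which the arm holds its last target. There are 200 camera calls.

### The job

Make up two shoe repair kits from the stock on the bench: the large heel block, the roll of tape and the glue pot go in the long tray, and the small heel block and the eyelet tin go in the square tray. Set every thing down flat on the tray's floor, side by side and the same way up as it stands now, and keep the glue pot upright all the time. Leave the hammer, the screwdriver and the paste bottle where they are.

Things in the scene. Friction and masses are not known exactly. Their poses are not given: they have to be found in the camera images.
- long_tray: Long open tray of grey plastic, fixed to the bench, 140 (its x) by 250 (its y, the long way) by 35 mm high outside; walls 4 mm thick, floor 4 to 5 mm thick, so about 132 by 242 mm inside. Origin: centre of its underside. The two trays may stand on either side and turned up to 0.2 rad either way.
- square_tray: Square open tray of grey plastic, fixed to the bench, 150 by 150 by 35 mm high outside; walls 4 mm, floor 4 to 5 mm thick, so about 142 by 142 mm inside. Origin: centre of its underside; x and y along its sides.
- large_heel: Large D-shaped heel block, plain black rubber: 62 mm long (its x; the straight edge at +x, the round back at -x), 54 mm wide (its y; the two flat sides are parallel to x and reach from x = -4 to x = +31 mm), 34 mm high. Origin: centre of the underside. Loose, about 70 g, lies flat, any yaw.
- small_heel: Small D-shaped heel block of the same make: 44 mm long (its x; the straight edge at +x, the round back at -x), 38 mm wide (its y; the flat sides reach from x = -3 to x = +22 mm), 26 mm high. Origin: centre of the underside. Loose, about 35 g, lies flat, any yaw.
- tape_roll: Roll of white paper tape lying flat: a ring 60 mm across outside, 38 mm inside, 25 mm high. Origin: centre of the underside. Loose, about 60 g.
- glue_pot: Closed round white glue pot with a screw lid, at most 54 mm across, 55 mm high, upright. Origin: centre of the underside. Loose, about 120 g.
- eyelet_tin: Low round closed steel tin: 49 mm across its lid, 46 mm below, 22 mm high, lying flat. Origin: centre of the underside. Loose, about 60 g.
- screwdriver: Screwdriver about 200 mm long with a black handle, lying between the trays, its handle towards the robot. Bystander: leave it.
- hammer: Hammer about 270 mm long with a wooden handle, lying on the bench far to the robot's left. Bystander: leave it.
- paste_bottle: White bottle with a tall yellow nozzle, 68 mm across, 155 mm tall, standing upright far to the robot's right. Origin: centre of the underside. Bystander: leave it.

How it is judged:
At the end, for the whole second after the job is handed in: Large heel block, tape roll and glue pot in the long tray, small heel block and eyelet tin in the square tray: each origin inside the tray's walls and at most 10 mm above the tray's underside (on its floor, not on a wall or another thing), within 0.15 rad of its starting way up, at rest (x of large_heel in the frame of long_tray between -0.066 and 0.066 m and y of large_heel in the frame of long_tray between -0.121 and 0.121 m and z of large_heel in the frame of long_tray between 0 and 0.01 m and angle between each of large_heel, tape_roll, glue_pot, small_heel, eyelet_tin's own z axis and vertical below 0.15 rad and linear speed of each of large_heel, tape_roll, glue_pot, small_heel, eyelet_tin below 0.02 m/s and angular speed of each of large_heel, tape_roll, glue_pot, small_heel, eyelet_tin below 0.2 rad/s and x of tape_roll in the frame of long_tray between -0.066 and 0.066 m and y of tape_roll in the frame of long_tray between -0.121 and 0.121 m and z of tape_roll in the frame of long_tray between 0 and 0.01 m and x of glue_pot in the frame of long_tray between -0.066 and 0.066 m and y of glue_pot in the frame of long_tray between -0.121 and 0.121 m and z of glue_pot in the frame of long_tray between 0 and 0.01 m and x of small_heel in the frame of square_tray between -0.071 and 0.071 m and y of small_heel in the frame of square_tray between -0.071 and 0.071 m and z of small_heel in the frame of square_tray between 0 and 0.01 m and x of eyelet_tin in the frame of square_tray between -0.071 and 0.071 m and y of eyelet_tin in the frame of square_tray between -0.071 and 0.071 m and z of eyelet_tin in the frame of square_tray between 0 and 0.01 m); the robot touches nothing.
It fails at once if the screwdriver is moved by more than 25 mm (distance of screwdriver from where it was at the start of the episode above 0.025 m).
It fails at once if the hammer is moved by more than 25 mm (distance of hammer from where it was at the start of the episode above 0.025 m).
It fails at once if the paste bottle is moved by more than 25 mm (distance of paste_bottle from where it was at the start of the episode above 0.025 m).
It fails at once if the glue pot is tipped by more than 0.6 rad (angle between glue_pot's own z axis and vertical above 0.6 rad).
It also fails if it takes over 120 s, if anything falls off the work surface, if the arm or the gripper's body presses on something with over 40 N, if the wrist force passes 120 N, or if a joint passes its speed limit or range.

## Working session

There is one attempt and no reset: what is moved stays moved. The work goes in short steps, each a Python script; the robot and the scene stay as the last script left them, time stands still between calls to the robot, and variables do not carry over. Pictures are saved under pics/ and viewed, at most 14 in all, crops included, and the job is handed in when it is done.

```bash
mkdir -p pics; ls
python3 - <<'E'
from plant import r, gripper_to, inverse_kinematics, vision, models, telemetry
import cv2, numpy as np
for c in ("top","scene"):
    im=vision.snapshot(c); cv2.imwrite(f"pics/{c}0.png",im[:,:,::-1])
    k=vision.get_calibration(c); print(c,k)
    for n in "long_tray square_tray large_heel small_heel tape_roll glue_pot eyelet_tin screwdriver hammer paste_bottle".split():
        print(n,[(np.round(d["at"],3).tolist(),round(d["score"],2)) for d in models.mark_of(n,c)[:3]])
print(telemetry.current_t(), telemetry.current_tool_rot(), r.nose_length)
E
```

```text
pics
top {'fx': 473.0173019977067, 'fy': 473.0173019977067, 'cx': 316.90352752143843, 'cy': 197.42672812947697, 'position': array([ 0.28442164, -0.00705999,  1.39072886]), 'orientation': array([-0.06457915,  0.71217071, -0.69645021,  0.05999591])}
long_tray [([0.619, -0.22, -0.0], 0.7)]
square_tray [([0.632, 0.242, 0.001], 0.73), ([0.577, -0.516, 0.002], 0.61), ([0.354, -0.276, 0.001], 0.29)]
large_heel [([0.328, 0.281, 0.0], 0.6)]
small_heel [([0.467, 0.004, 0.002], 0.63)]
tape_roll [([0.352, -0.274, 0.0], 0.48)]
glue_pot [([0.428, 0.145, -0.001], 0.5)]
eyelet_tin [([0.436, -0.146, 0.001], 0.8)]
screwdriver [([0.67, 0.0, -0.001], 0.58)]
hammer [([0.638, 0.481, 0.001], 0.78)]
paste_bottle [([0.578, -0.517, 0.001], 0.68)]
scene {'fx': 460.3257804112289, 'fy': 460.3257804112289, 'cx': 313.36555336740355, 'cy': 198.11655557991546, 'position': array([ 1.24395716, -0.79980621,  1.3451081 ]), 'orientation': array([-0.31698345,  0.87012832,  0.35750705, -0.12077628])}
long_tray [([0.616, -0.221, 0.001], 0.96)]
square_tray [([0.624, 0.238, 0.005], 0.75)]
large_heel [([0.334, 0.277, -0.0], 0.71)]
small_heel [([0.465, 0.007, -0.007], 0.56)]
tape_roll [([0.359, -0.278, -0.003], 0.65)]
glue_pot [([0.43, 0.142, 0.001], 0.73)]
eyelet_tin [([0.436, -0.145, -0.001], 0.44), ([0.614, -0.218, 0.003], 0.24)]
screwdriver [([0.634, 0.484, -0.0], 0.63)]
hammer [([0.634, 0.484, -0.001], 0.98)]
paste_bottle [([0.572, -0.519, -0.002], 0.92)]
1.1 [3.13401758e-05 1.35471772e-01 9.90781202e-01 9.28450613e-05] 0.025
```

View pics/top0.png

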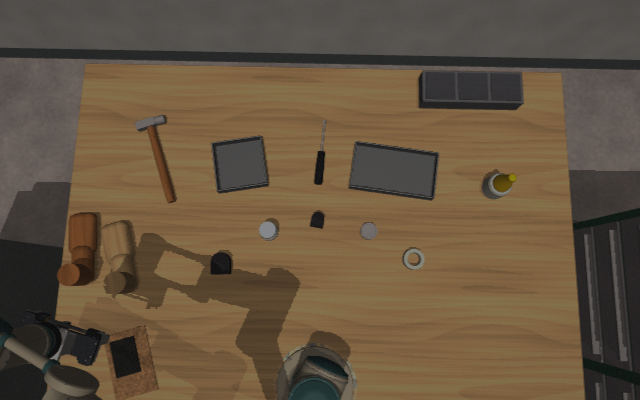

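Run:
```python
from plant import vision, models
import cv2, numpy as np
from scipy.spatial.transform import Rotation as R
vision.snapshot("top"); k=vision.get_calibration("top")
M=R.from_quat(np.roll(k["orientation"],-1)).as_matrix()
def up(px,z):
    d=np.c_[(px[:,0]-k["cx"])/k["fx"],(px[:,1]-k["cy"])/k["fy"],np.ones(len(px))]@M.T
    return k["position"][:2]+d[:,:2]*((z-k["position"][2])/d[:,2])[:,None]
for n,z in [("long_tray",.035),("square_tray",.035),("large_heel",.034),("small_heel",.026),("tape_roll",.025),("glue_pot",.055),("eyelet_tin",.022)]:
    for d in models.regions_of(n,"top")[:2]:
        m=d["pixels"].astype(np.uint8); c=max(cv2.findContours(m,0,cv2.CHAIN_APPROX_NONE)[0],key=cv2.contourArea)[:,0].astype(float)
        w=up(c,z); (x,y),(a,b),t=cv2.minAreaRect((w*1000).astype(np.float32))
        print(n,round(d["score"],2),"px",c.mean(0).round(),"rect",np.round([x,y,a,b,t],1),"mean",(up(np.argwhere(m)[:,::-1].astype(float),z).mean(0)*1000).round(1))
        if "heel" in n: print((w[::6]*1000).round().astype(int).tolist())
```

```text
long_tray 0.68 px [393. 170.] rect [ 613.2 -218.   254.8  150.8   82.6] mean [ 612.2 -218.2]
square_tray 0.65 px [239. 164.] rect [621.  238.3 157.9 150.2   9.3] mean [620.8 238.6]
large_heel 0.91 px [220. 264.] rect [331.2 275.9  61.8  57.    3.6] mean [329.  275.9]
[[362, 286], [347, 303], [330, 304], [313, 303], [299, 297], [302, 280], [303, 263], [303, 246], [320, 247], [337, 248], [354, 254], [359, 272]]
small_heel 0.56 px [317. 220.] rect [462.5   4.3  49.8  37.8   1.2] mean [461.5   3.5]
[[487, 3], [475, 21], [458, 23], [443, 17], [441, -1], [447, -12], [464, -15], [482, -8]]
tape_roll 0.8 px [413. 259.] rect [ 354.8 -273.2   57.5   59.6   45.3] mean [ 354.1 -273.6]
glue_pot 0.79 px [268. 230.] rect [422.8 140.8  51.2  51.3   1.3] mean [424.2 140.4]
eyelet_tin 0.56 px [368. 231.] rect [ 432.7 -145.8   46.6   46.7    1.3] mean [ 433.2 -145.8]
```

The top view shows the square tray at about (240,164) and the long tray at (393,170). The screwdriver is between them at (320,152), the hammer at (155,160) and the bottle at (498,183). The stock is the large heel (221,264), pot (268,230), small heel (317,220), tin (368,231) and tape (413,259), and both heels have their round backs pointing away from the robot. The network's positions agree with the picture. Next I'll write a helper that fits outlines, then refine with the wrist camera.

```bash
cat > h.py <<'E'
from plant import r, gripper_to, inverse_kinematics, vision, models, telemetry
import cv2, numpy as np
from scipy.spatial.transform import Rotation as R
from scipy.optimize import least_squares
def D(L,w):
    rad=w/2; t=np.linspace(np.pi/2,3*np.pi/2,25)
    return np.r_[[[L/2,-rad],[L/2,rad]],np.c_[-L/2+rad+rad*np.cos(t),rad*np.sin(t)]]
def C(d): t=np.linspace(0,2*np.pi,60,False); return d/2*np.c_[np.cos(t),np.sin(t)]
def B(a,b): return np.array([[a,b],[-a,b],[-a,-b],[a,-b]])/2
S=dict(large_heel=(D(.062,.054),.034),small_heel=(D(.044,.038),.026),tape_roll=(C(.060),.025),glue_pot=(C(.054),.055),
       eyelet_tin=(C(.049),.022),long_tray=(B(.14,.25),.035),square_tray=(B(.15,.15),.035))
def proj(P,k,cam):
    p=(P-k["position"])@R.from_quat(np.roll(k["orientation"],-1)).as_matrix()
    if cam=="wrist":
        rho=np.hypot(p[:,0],p[:,1]); s=np.arctan2(rho,p[:,2])/np.maximum(rho,1e-9)
    else: s=1/p[:,2]
    return np.c_[k["cx"]+k["fx"]*p[:,0]*s,k["cy"]+k["fy"]*p[:,1]*s]
def hull(n,v,k,cam):
    o,h=S[n]; c,s=np.cos(v[2]),np.sin(v[2]); o=o@np.array([[c,s],[-s,c]])+v[:2]
    z=v[3] if len(v)>3 else 0
    P=np.r_[np.c_[o,0*o[:,0]+z],np.c_[o,0*o[:,0]+h+z]]
    return cv2.convexHull(proj(P,k,cam).astype(np.float32))
def fit(n,guess,cam="wrist",save=None):
    """fit x,y,yaw of the known outline to the mask nearest the guess; returns v, rms px, picture"""
    k=vision.get_calibration(cam); im=vision.snapshot(cam); gp=hull(n,guess,k,cam)[:,0].mean(0)
    best=None
    for d in models.regions_of(n,cam):
        cs=cv2.findContours(d["pixels"].astype(np.uint8),0,cv2.CHAIN_APPROX_NONE)[0]
        c=max(cs,key=cv2.contourArea)[:,0].astype(np.float32)
        e=np.hypot(*(c.mean(0)-gp))
        if best is None or e<best[0]: best=(e,c)
    if best is None: return None
    c=best[1]; c=c[(c[:,0]>1)&(c[:,0]<638)&(c[:,1]>1)&(c[:,1]<398)]
    sc=np.array([100,100,10.]) # scaling
    f=lambda q:[cv2.pointPolygonTest(hull(n,q/sc,k,cam),(float(x),float(y)),True)-.5 for x,y in c]
    s=least_squares(f,np.array(guess[:3])*sc,loss="soft_l1",diff_step=1e-3)
    v=s.x/sc
    if save:
        im=im[:,:,::-1].copy(); cv2.polylines(im,[hull(n,v,k,cam).round().astype(int)],True,(0,255,0),1); cv2.imwrite(save,im)
    return v,float(np.sqrt(np.mean(np.square(s.fun)))),len(c)
def quat(psi,pos):
    """tool down, closing line at world angle psi (mod pi); pick the branch with the smaller last joint"""
    o=[]
    for a in (psi,psi+np.pi):
        f=(a+np.pi/2)/2; q=np.array([0,np.cos(f),np.sin(f),0]); j=inverse_kinematics(pos,q)
        if j is not None: o.append((abs(j[5]),q))
    return min(o,key=lambda t:t[0])[1]
E
python3 - <<'E'
from h import *
G=dict(large_heel=(.331,.276,3.14),small_heel=(.463,.004,3.14),tape_roll=(.355,-.273,0),glue_pot=(.424,.141,0),eyelet_tin=(.433,-.146,0),long_tray=(.614,-.219,-.13),square_tray=(.622,.239,.16))
for n,g in G.items():
    for c in ("top","scene"): 
        o=fit(n,g,c); print(n,c,o and (o[0].round(4),round(o[1],2),o[2]))
p=np.array([.33,.276,.22]); r.move_to(p,quat(np.pi/2,p))
k=vision.get_calibration("wrist"); print(k,telemetry.current_ee_pos(),telemetry.current_joints())
o=fit("large_heel",G["large_heel"],"wrist","pics/w1.png"); print(o, telemetry.current_t())
E
```

```text
large_heel top (array([0.3313, 0.2788, 3.1836]), 0.44, 68)
large_heel scene (array([0.3326, 0.2768, 3.2176]), 0.28, 45)
small_heel top (array([0.4644, 0.0036, 2.9429]), 0.4, 43)
small_heel scene (array([4.6530e-01, 1.5000e-03, 3.0596e+00]), 0.33, 35)
tape_roll top (array([ 0.3552, -0.2762,  0.    ]), 0.31, 60)
tape_roll scene (array([ 0.3564, -0.2777,  0.    ]), 0.32, 47)
glue_pot top (array([0.426 , 0.1427, 0.    ]), 0.84, 51)
glue_pot scene (array([ 0.4306,  0.141 , -0.0942]), 1.23, 43)
eyelet_tin top (array([ 0.4338, -0.1468,  0.    ]), 1.24, 40)
eyelet_tin scene (array([ 0.4353, -0.1482,  0.    ]), 0.34, 39)
long_tray top (array([ 0.6164, -0.2195, -0.1187]), 0.38, 256)
long_tray scene (array([ 0.6177, -0.2212, -0.1114]), 0.58, 178)
square_tray top (array([0.6246, 0.2391, 0.1771]), 0.49, 196)
square_tray scene (array([0.6257, 0.2365, 0.211 ]), 0.71, 119)
{'fx': 309.70691628693146, 'fy': 309.70691628693146, 'cx': 315.17409237522463, 'cy': 198.94484992295395, 'position': array([0.26223402, 0.27776108, 0.37554724]), 'orientation': array([0.08509287, 0.70202175, 0.7018423 , 0.08568576])} [0.3300757  0.27667743 0.22019684] [ 5.35287303e-01  6.22947099e-02  1.80227059e+00  5.96856492e-04
  1.27630634e+00 -1.03585941e+00]
(array([0.33453704, 0.27972232, 3.18895884]), 0.4755835496854811, 179) 4.25
```

View pics/w1.png

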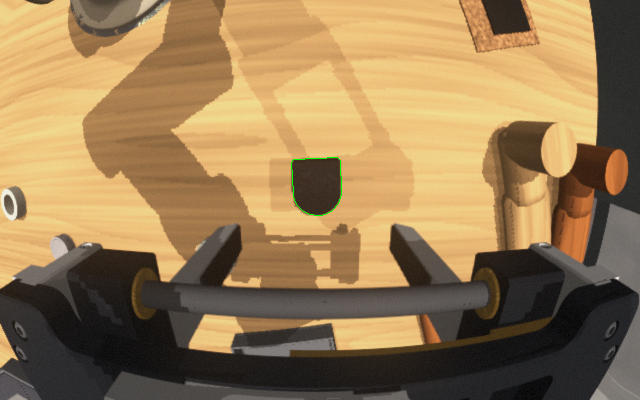

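The overlay fits the large heel closely at pixels (290–342, 157–215), and the three cameras agree to about 2 mm. I'll pick and place it now.

```bash
cat >> h.py <<'E'
T=dict(long_tray=(.617,-.2203,-.115),square_tray=(.625,.238,.19))
rot=lambda q:R.from_quat(np.roll(q,-1)).as_matrix()
def run(n,g,w,tz,gx,tray,ty,look=True,psi=None):
    """g: x,y,yaw from fixed cameras; w width; tz TCP height at pick; gx grip point on the thing's x; ty target y in tray"""
    tx,ty0,ta=T[tray]; heel="heel" in n
    ps=lambda v: v[2]+np.pi/2 if heel else ta
    if look:
        p=np.array([g[0],g[1],.20]); r.move_to(p,quat(ps(g),p))
        o=fit(n,g,"wrist",f"pics/w_{n}.png"); print(n,"wrist",o and (o[0].round(4),round(o[1],2)))
        if o and np.hypot(*(o[0][:2]-g[:2]))<.008:
            g=np.r_[(np.array(g[:2])+o[0][:2])/2, o[0][2] if heel else 0]
    off=np.array([np.cos(g[2]),np.sin(g[2]),0])*gx
    p=np.array([g[0],g[1],tz])+off; up=p.copy(); up[2]=.16
    qp=quat(ps(g),up); r.move_to(up,qp); gripper_to(min(.094,w+.032))
    if r.move_l(p,vel=.12,guard=10): print("GUARD on pick",telemetry.current_ee_pos()); return
    gripper_to(max(0,w-.02),f_grip=20); print("grip",telemetry.current_opening(),telemetry.current_finger_force())
    if telemetry.current_opening()<w-.012: print("MISSED"); return
    r.move_l(up,vel=.15)
    q0=telemetry.current_tool_rot()
    tgt=np.array([tx-np.sin(ta)*ty,ty0+np.cos(ta)*ty,0])
    qt=quat(ta,tgt+[0,0,.16]); o2=rot(qt)@rot(q0).T@off
    a=tgt+o2; a[2]=.16; r.move_to(a,qt); print("over tray, opening",telemetry.current_opening())
    b=a.copy(); b[2]=tz+.006
    print("contact",r.move_l(b,vel=.10,guard=6),telemetry.current_ee_pos().round(4))
    gripper_to(w+.016); r.move_l(a,vel=.2); print("t",telemetry.current_t())
E
python3 - <<'E'
from h import *
run("large_heel",(.333,.2783,3.195),.054,.029,.0135,"long_tray",.078,look=False)
run("glue_pot",(.427,.142,0),.052,.038,0,"long_tray",-.078)
E
```

```text
grip 0.05383460576613462 20.00024814158678
over tray, opening 0.05402873130261193
contact False [ 0.6281 -0.1296  0.0358]
t 12.3417
glue_pot wrist (array([0.4309, 0.1485, 0.    ]), 1.91)
grip 0.05278007432882889 20.0003106566146
over tray, opening 0.052988890189722075
contact False [ 0.6086 -0.2981  0.0448]
t 21.4333
```

Run:
```python
from h import *
run("tape_roll",(.3558,-.277,0),.060,.028,0,"long_tray",-.004)
cv2.imwrite("pics/w2.png",vision.snapshot("wrist")[:,:,::-1])
```

```text
tape_roll wrist (array([ 0.3587, -0.2748,  0.    ]), 0.59)
grip 0.060598556330121796 20.000397332478315
over tray, opening 0.06042162846607496
contact False [ 0.6171 -0.2246  0.0348]
t 29.975
```

View pics/w2.png

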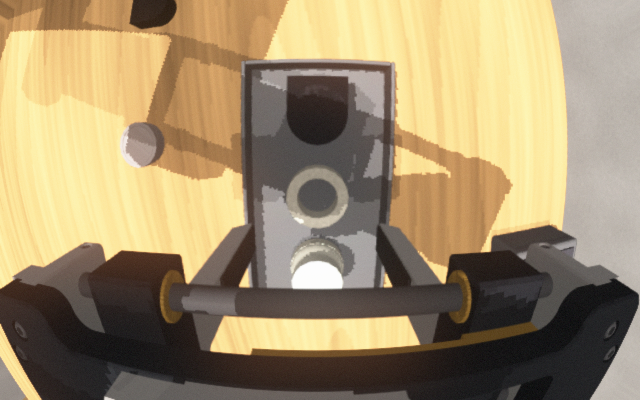

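The long tray holds the heel (318,110), tape (318,197) and upright pot (318,265) in a row, spaced apart and flat. Next are the small heel and the tin.

Run:
```python
from h import *
run("small_heel",(.4648,.0028,3.0),.038,.028,.0095,"square_tray",-.034)
run("eyelet_tin",(.4345,-.1475,0),.048,.0275,0,"square_tray",.034)
r.move_l(np.array(telemetry.current_ee_pos())+[0,0,.08]); p=np.array([.35,.0,.35]); r.move_to(p,quat(np.pi/2,p))
for c in ("top","scene"): cv2.imwrite(f"pics/{c}9.png",vision.snapshot(c)[:,:,::-1])
a=cv2.imread("pics/top9.png")[90:290,120:540]; b=cv2.imread("pics/scene9.png")[60:330,100:520]
b=cv2.resize(b,None,fx=1.2,fy=1.2); a=cv2.resize(a,(b.shape[1],int(a.shape[0]*b.shape[1]/a.shape[1])))
cv2.imwrite("pics/end.png",np.vstack([a,b])[:600])
for n,t in dict(large_heel="long_tray",tape_roll="long_tray",glue_pot="long_tray",small_heel="square_tray",eyelet_tin="square_tray").items():
    for c in ("top","scene"):
        vision.snapshot(c); print(n,c,[((R.from_euler("z",-T[t][2]).apply(np.array(d["at"])-[*T[t][:2],0])*1000).round(),round(d["score"],2)) for d in models.mark_of(n,c)[:1]])
print(telemetry.current_t())
```

```text
small_heel wrist (array([0.4671, 0.0046, 2.9962]), 0.49)
grip 0.038134009754206936 20.000077039003372
over tray, opening 0.037986293717130394
contact False [0.6302 0.2141 0.0348]
t 41.75
eyelet_tin wrist (array([ 0.4372, -0.1462, -0.016 ]), 0.94)
grip 0.04766935264718191 20.000294545898214
over tray, opening 0.04784407119264799
contact False [0.6192 0.2716 0.0343]
t 51.5083
large_heel top [(array([-5., 81.,  5.]), 0.88)]
large_heel scene [(array([ 0., 80.,  4.]), 0.63)]
tape_roll top [(array([-2., -4.,  2.]), 0.48)]
tape_roll scene [(array([ 0., -5.,  4.]), 0.63)]
glue_pot top [(array([  2., -77.,   6.]), 0.82)]
glue_pot scene [(array([ -1., -80.,   4.]), 0.54)]
small_heel top [(array([ -2., -31.,   3.]), 0.62)]
small_heel scene [(array([  1., -33.,   2.]), 0.68)]
eyelet_tin top [(array([ 1., 37.,  2.]), 0.71)]
eyelet_tin scene [(array([ 1., 40.,  2.]), 0.45)]
54.7583
```

View pics/end.png

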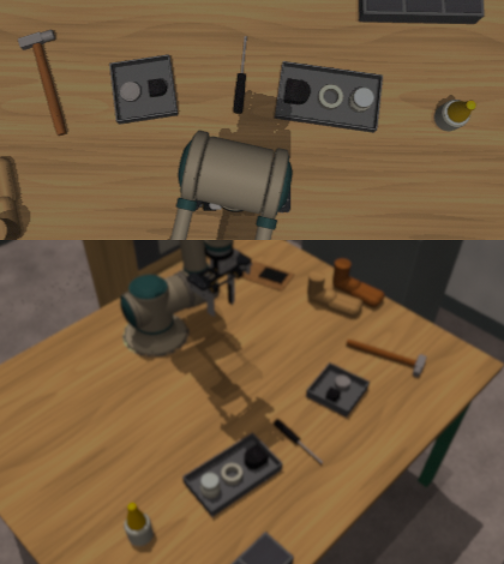

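Both views show all five things flat in their trays, at the long tray (278–382, 62–130) and the square tray (110–178, 55–122). The hammer, screwdriver and bottle haven't moved, and the arm is clear. I'm handing in.

```bash
python3 -c "
from plant import r
print(r.sign_off())"
```

```text
the job is handed in; nothing more can be done
None
```

Both kits are made up and handed in at about 55 s of the 120 s limit: all five things stand flat in their trays in the final camera views, and the hammer, screwdriver and paste bottle look unmoved; sign-off gave no verdict.

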